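# Find the rattling transit case and hold it out

### The job

In one of the three identical sealed transit cases the steel weight has come loose: pick the cases up one at a time and shake or tip them end to end until you find the one that rattles, setting any sound case back upright where it stood. Hold the rattling case out level, window up, centred some 10 to 20 cm above the round rubber disc, and finish while still holding it there. Leave the other things on the table where they are.

Things in the scene. Friction and masses are not known exactly. Their poses are not given: they have to be found in the camera images.
- case_1: transit case 1 as a whole; origin at the centre of its underside, axes as those of its centre point. In two of the cases a hidden stud locks the steel weight inside; in one, any of the three, it is loose and can run end to end
- case_1_center (a point): Centre of one of three identical closed grey plastic cases with a clear sight window in the lid and a steel latch on each end: 84 long (x) x 46 wide (y) x 50 mm tall (z up, window on top), about 0.45 kg, does not open. The point is half-way up (25 mm above its underside). Flat sides: grasp across the 46 mm width, near mid height
- weight_1 (a joint): Place (rad) of the 30x30 mm, 0.18 kg steel weight seen in case 1's window, on a track crowned along the case's x: 0 = middle, all start there; 0.19 / -0.19 = at its +x / -x end, 17 mm off. Locked: stays within 0.04. Loose: leaves the middle if the case is tipped end-down over 5 degrees or jerked lengthwise, then lies at that end even when level; 20 degrees the other way sends it across
- case_2: transit case 2 as a whole; origin at the centre of its underside, axes as those of its centre point. In two of the cases a hidden stud locks the steel weight inside; in one, any of the three, it is loose and can run end to end
- case_2_center (a point): Centre of one of three identical closed grey plastic cases with a clear sight window in the lid and a steel latch on each end: 84 long (x) x 46 wide (y) x 50 mm tall (z up, window on top), about 0.45 kg, does not open. The point is half-way up (25 mm above its underside). Flat sides: grasp across the 46 mm width, near mid height
- weight_2 (a joint): Place (rad) of the 30x30 mm, 0.18 kg steel weight seen in case 2's window, on a track crowned along the case's x: 0 = middle, all start there; 0.19 / -0.19 = at its +x / -x end, 17 mm off. Locked: stays within 0.04. Loose: leaves the middle if the case is tipped end-down over 5 degrees or jerked lengthwise, then lies at that end even when level; 20 degrees the other way sends it across
- case_3: transit case 3 as a whole; origin at the centre of its underside, axes as those of its centre point. In two of the cases a hidden stud locks the steel weight inside; in one, any of the three, it is loose and can run end to end
- case_3_center (a point): Centre of one of three identical closed grey plastic cases with a clear sight window in the lid and a steel latch on each end: 84 long (x) x 46 wide (y) x 50 mm tall (z up, window on top), about 0.45 kg, does not open. The point is half-way up (25 mm above its underside). Flat sides: grasp across the 46 mm width, near mid height
- weight_3 (a joint): Place (rad) of the 30x30 mm, 0.18 kg steel weight seen in case 3's window, on a track crowned along the case's x: 0 = middle, all start there; 0.19 / -0.19 = at its +x / -x end, 17 mm off. Locked: stays within 0.04. Loose: leaves the middle if the case is tipped end-down over 5 degrees or jerked lengthwise, then lies at that end even when level; 20 degrees the other way sends it across
- disc_center (a point): Middle of the upper face of the inspection spot: a flat round rubber disc, 88 mm across and 9 mm thick, fixed flat on the table behind the cases
- steel_block: bystander, loose: bare steel disc, 60 mm across, 14 mm thick; origin at the centre of its underside
- duro_d: bystander, loose: round dial hand gauge with a foot, 98x59x25 mm; origin at the centre of its underside
- thick_gauge: bystander, loose: black pocket gauge with keys, 127x68x29 mm; origin at the centre of its underside

How it is judged (in metres and radians):
On the way:
1. the rattling case, lifted off the table, has had its loose weight run to an end (((height (world z) of case_1_center above 0.05 m and (value of joint weight_1 above 0.12 rad or value of joint weight_1 below -0.12 rad)) or (height (world z) of case_2_center above 0.05 m and (value of joint weight_2 above 0.12 rad or value of joint weight_2 below -0.12 rad)) or (height (world z) of case_3_center above 0.05 m and (value of joint weight_3 above 0.12 rad or value of joint weight_3 below -0.12 rad)))), for 0.1 s.
At the end, for the whole second after the job is handed in: The case with the loose weight (over 0.07 rad, some 6 mm, off its middle) is held in the fingers, still, tilted under 0.2 rad, its centre within 40 mm of the disc centre seen from above and 90 to 260 mm above the table; the other two stand upright on the table within 60 mm of their starts ((((value of joint weight_1 above 0.07 rad or value of joint weight_1 below -0.07 rad) and height (world z) of case_1_center between 0.09 and 0.26 m and horizontal distance between case_1_center and disc_center below 0.04 m and angle between case_1_center's own z axis and vertical below 0.2 rad and contact force between case_1 and the fingers above 1 N and linear speed of case_1 below 0.03 m/s and height (world z) of case_2_center between 0.02 and 0.03 m and angle between each of case_2_center, case_3_center's own z axis and vertical below 0.08 rad and distance of each of case_2_center, case_3_center from where it was at the start of the episode below 0.06 m and height (world z) of case_3_center between 0.02 and 0.03 m) or ((value of joint weight_2 above 0.07 rad or value of joint weight_2 below -0.07 rad) and height (world z) of case_2_center between 0.09 and 0.26 m and horizontal distance between case_2_center and disc_center below 0.04 m and angle between case_2_center's own z axis and vertical below 0.2 rad and contact force between case_2 and the fingers above 1 N and linear speed of case_2 below 0.03 m/s and height (world z) of case_1_center between 0.02 and 0.03 m and angle between each of case_1_center, case_3_center's own z axis and vertical below 0.08 rad and distance of each of case_1_center, case_3_center from where it was at the start of the episode below 0.06 m and height (world z) of case_3_center between 0.02 and 0.03 m) or ((value of joint weight_3 above 0.07 rad or value of joint weight_3 below -0.07 rad) and height (world z) of case_3_center between 0.09 and 0.26 m and horizontal distance between case_3_center and disc_center below 0.04 m and angle between case_3_center's own z axis and vertical below 0.2 rad and contact force between case_3 and the fingers above 1 N and linear speed of case_3 below 0.03 m/s and height (world z) of case_1_center between 0.02 and 0.03 m and angle between each of case_1_center, case_2_center's own z axis and vertical below 0.08 rad and distance of each of case_1_center, case_2_center from where it was at the start of the episode below 0.06 m and height (world z) of case_2_center between 0.02 and 0.03 m))); the arm keeps its last pose, push and grip.
It fails at once if the steel_block is pushed more than 30 mm (distance of steel_block from where it was at the start of the episode above 0.03 m).
It fails at once if the duro_d is pushed more than 30 mm (distance of duro_d from where it was at the start of the episode above 0.03 m).
It fails at once if the thick_gauge is pushed more than 30 mm (distance of thick_gauge from where it was at the start of the episode above 0.03 m).
It also fails if it takes over 72 s, if anything falls off the work surface, if the arm or the gripper's body presses on something with over 40 N, if the wrist force passes 120 N, or if a joint passes its speed limit or range.

### The arm

A 6-joint arm with a two-finger parallel gripper is mounted at the origin on a cart in front of the work surface, level with it; the furniture and walls round the work are solid. World frame = base frame: x ahead of the robot, y to its left, z up, the work surface at z = 0. Lengths are in mm, angles in rad, forces in N, time in s.
With the tool pointing down it reaches from about 300 to 850 mm from the base axis. Payload 4.2 kg.
Tool frame: the origin (TCP) lies midway between the tips of the shut fingers; the grasp point (between the pads) lies 19 mm behind it; z points along the fingers, y is the direction in which the jaws open and shut (so a half turn about z gives the same grasp; the last joint's range is limited). The gripper opens to 91 mm and grips with 3 to 60 N. Pads are 32 mm wide; open, the fingers measure 118 mm over their backs; the gripper's body (76 mm by 178 mm) begins 60 mm behind the grasp point.
Start: joints at [-1.313, 0.32, 1.565, -0, 1.257, -0.02], TCP at [157.691, -552.971, 213.976] pointing down, gripper open.
Joint ranges: [-3.11, 3.11], [-0.84, 2.01], [0.21, 2.61], [-1.34, 4.49], [0.05, 2.63], [-2.56, 2.56]. Speed limits (rad/s): [2.57, 2.57, 3.14, 3.14, 3.14, 3.14].

### API

Orientations are given as a unit quaternion [w, x, y, z].
In Python, from workcell import robot gives the robot as it stands.
- The arm moves only by the tool servo_tool, never from a script. Its argument "steps" is a list of rows, each a list of 6 numbers: the shift along the tool's x, y, z in mm, then the turn, a rotation vector about the tool's x, y, z in rad. A call has exactly 8 rows; each row shifts and turns the commanded pose from where the row before left it, along the tool's axes as they then stand; what a row does not reach is not made up. A row lasts 1/10 s, in which the tool goes at most 50 mm and 8.59 degrees, less where a joint would pass 70% of its speed; a pose out of reach is approached as far as the arm can. A call with a gripper value outside its range is refused whole. "jaw" is the opening, from 0 (shut) to 1 (fully open), set as the call begins (left out, the last holds). The fingers move at their own pace and stop on an object; "newtons" is the grip in N (left out, the last holds). Time passes only in rows, so rows that do not move let the fingers close, or fill a call up. It gives the time, the measured TCP pose, the force and the opening at its end, in the units of the state.
- robot.get_obs(): the state, without advancing time (a new reading comes with each control period).
- robot.grab_frame(name): name is "scene" or "side" or "wrist"; returns a dict with "img" (420x560x3 uint8, blue, green, red), "intrinsics" (3x3 intrinsics, pixels), "k1" (the pictures are not rectified: a ray, as slopes to the right and down, at radius r is drawn at 1 + k1 r^2 times it, then the intrinsics apply), "view" (4x4, takes a point from world to camera coordinates). Camera axes: x right, y down, z forward; pixel columns grow to the right and rows downward; lengths in mm; the calibration is good to about 2 mm. A picture is of the moment at which its call begins. There is no depth.
- robot.hand_in(): hands the job in, once; it reports no verdict.
The state is a dict: "clock": time; "joint_pos": joint angles; "dq": joint speeds; "joint_torque": joint torques, N m; "eef_pos": TCP position; "ee_rot": TCP orientation; "wrist_force": force on the tool from outside, world axes, zero at the start; "ft_torque": the same for the moment, N m; "width": finger opening in mm.
Only numpy, scipy, OpenCV 4.12 (cv2) and the standard library are available. Lean on these libraries where they do the work, as an engineer would, in place of code of your own. Each camera call takes 0.05 s, during which the arm holds its last target.

## Working session

There is one attempt and no reset: what is moved stays moved. The work goes in short steps, Python scripts to look and compute and a tool call to move; the robot and the scene stay as the last step left them, time stands still between calls to the robot, and variables do not carry over. Pictures are saved under pics/ and viewed, and the job is handed in when it is done.

Besides the shell and the picture viewer there is one more tool, called after "Call:" as a command line: name --pt "numbers of a row" for each row, then --argument value for the rest. servo_tool: Moves the arm, as the interface text tells. Its arguments: {"type":"object","properties":{"steps":{"type":"array","items":{"type":"array","items":{"type":"number"}}},"jaw":{"type":"number"},"newtons":{"type":"number"}},"required":["steps"]}

```bash
ls; mkdir -p pics; python3 - <<'E'
from workcell import robot
import cv2
o=robot.get_obs();print(o)
for n in ("scene","side","wrist"):
    f=robot.grab_frame(n);cv2.imwrite(f"pics/{n}0.png",f["img"]);print(n,f["intrinsics"],f["k1"],f["view"])
E
```

```text
pics
{'clock': 0.0, 'joint_pos': array([-1.31300184e+00,  3.20249760e-01,  1.56572617e+00, -1.81561445e-05,
        1.25741567e+00, -2.00281832e-02]), 'dq': array([ 0.00062876, -0.00190817,  0.00181286,  0.00174397,  0.00056179,
        0.0019581 ]), 'joint_torque': array([ 2.46539734e-03, -4.12453473e+01, -2.31972456e+01,  7.31600309e-02,
        4.57577000e-02, -1.44909723e-04]), 'eef_pos': array([ 157.54257678, -552.43430614,  213.12621002]), 'ee_rot': array([-8.92097501e-04,  9.90366536e-01,  1.38467741e-01, -1.15252628e-04]), 'wrist_force': array([-0.1484158 , -0.10102191, -0.05108465]), 'ft_torque': array([ 0.02970919,  0.00237326, -0.00564208]), 'width': 90.83411851768567}
scene [[485.37164015   0.         277.87716381]
 [  0.         485.37164015 203.92185878]
 [  0.           0.           1.        ]] -0.09828664543348477 [[-8.85983257e-01 -4.63589195e-01 -1.08961621e-02  4.78937141e+02]
 [-3.39330206e-01  6.64163969e-01 -6.66139050e-01  2.63081432e+02]
 [ 3.16051704e-01 -5.86490648e-01 -7.45747973e-01  6.79925083e+02]
 [ 0.00000000e+00  0.00000000e+00  0.00000000e+00  1.000
[... 155 characters left out ...]
141333614 [[ 8.80917148e-01 -4.72901538e-01 -1.86845780e-02 -5.10869722e+02]
 [-2.83158028e-01 -4.95008378e-01 -8.21454951e-01  1.56955577e+02]
 [ 3.79218288e-01  7.28924441e-01 -5.69967235e-01  6.66430061e+02]
 [ 0.00000000e+00  0.00000000e+00  0.00000000e+00  1.00000000e+00]]
wrist [[342.18683398   0.         276.33108207]
 [  0.         342.18683398 216.7812655 ]
 [  0.           0.           1.        ]] -0.0781259880771216 [[ 2.75110206e-01 -9.61412344e-01 -8.24356076e-04 -5.74943219e+02]
 [-9.26191467e-01 -2.65261441e-01  2.67965919e-01 -3.02724858e+01]
 [-2.57844412e-01 -7.29566475e-02 -9.63428039e-01  3.90848497e+02]
 [ 0.00000000e+00  0.00000000e+00  0.00000000e+00  1.00000000e+00]]
```

View pics/scene0.png

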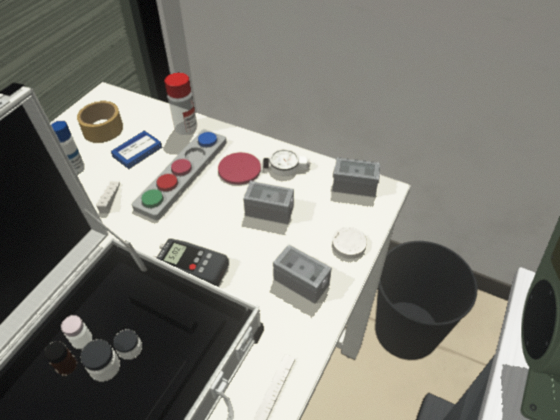

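View pics/side0.png

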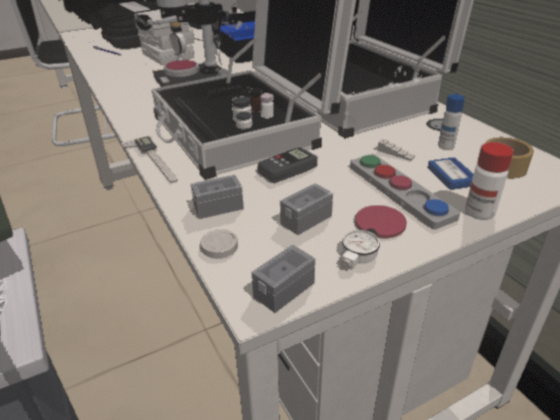

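View pics/wrist0.png

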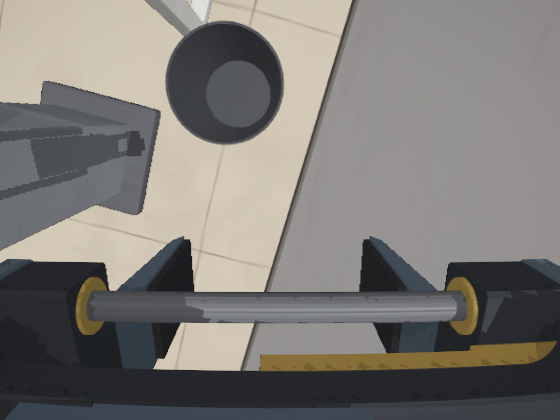

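```bash
cat > h.py <<'E'
import numpy as np, cv2, os
from workcell import robot
def und(f,uv):
    K=f["intrinsics"];k=f["k1"]
    return cv2.undistortPoints(np.array(uv,float).reshape(-1,1,2),K,np.array([k,0,0,0.])).reshape(-1,2)
def onplane(f,uv,z):
    n=und(f,uv);V=f["view"];R=V[:3,:3];t=V[:3,3];c=-R.T@t
    d=np.c_[n,np.ones(len(n))]@R
    s=(z-c[2])/d[:,2];return c+d*s[:,None]
def proj(f,P):
    V=f["view"];P=np.atleast_2d(np.array(P,float))
    return cv2.projectPoints(P,cv2.Rodrigues(V[:3,:3])[0],V[:3,3],f["intrinsics"],np.array([f["k1"],0,0,0.]))[0].reshape(-1,2)
def crop(img,x,y,w,h,s,name):
    cv2.imwrite(name,cv2.resize(img[y:y+h,x:x+w],None,fx=s,fy=s,interpolation=cv2.INTER_CUBIC))
E
python3 - <<'E'
from h import *
for n in("scene","side"):
    f=robot.grab_frame(n);np.save(n+".npy",f,allow_pickle=True)
    if n=="scene": crop(f["img"],220,120,200,190,4 if 0 else 3.1,"pics/sc1.png")
    else: crop(f["img"],170,140,250,180,3.1,"pics/si1.png")
    hsv=cv2.cvtColor(f["img"],cv2.COLOR_BGR2HSV)
    m=((hsv[...,0]>165)|(hsv[...,0]<5))&(hsv[...,1]>120)
    k,l,st,c=cv2.connectedComponentsWithStats(m.astype(np.uint8))
    for i in range(1,k):
        if st[i,4]>100: print(n,st[i],c[i],onplane(f,[c[i]],9)[0].round(1))
    hh=hsv[...,2]
E
```

```text
scene [164  72  26  26 541] [176.80406654  84.56007394] [ 987.7 -321.8    9. ]
scene [219 154  41  28 893] [238.90145577 167.15789474] [ 702.3 -139.8    9. ]
scene [172 160  18  12 170] [180.58823529 165.62941176] [810.8 -90.    9. ]
scene [157 174  20  16 229] [166.50218341 181.20524017] [810.  -40.8   9. ]
side [482 143  31  29 652] [497.79754601 155.51226994] [1061.4  -85.8    9. ]
side [376 166  18  10 144] [384.75694444 170.19444444] [816.1 -15.2   9. ]
```

View pics/sc1.png

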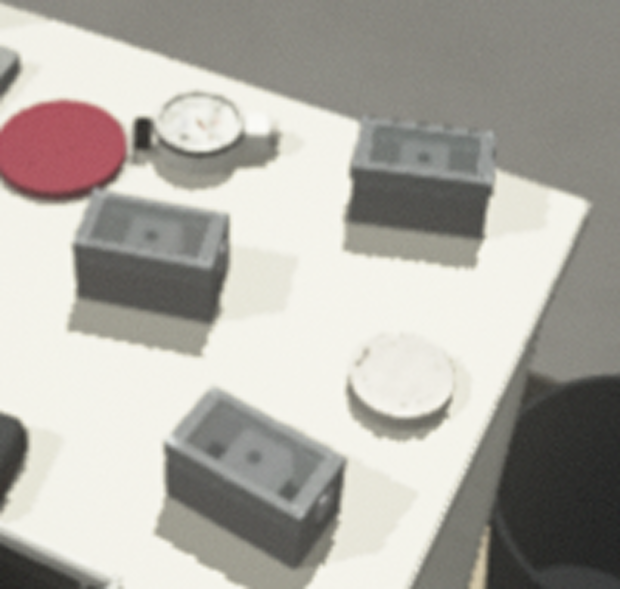

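View pics/si1.png

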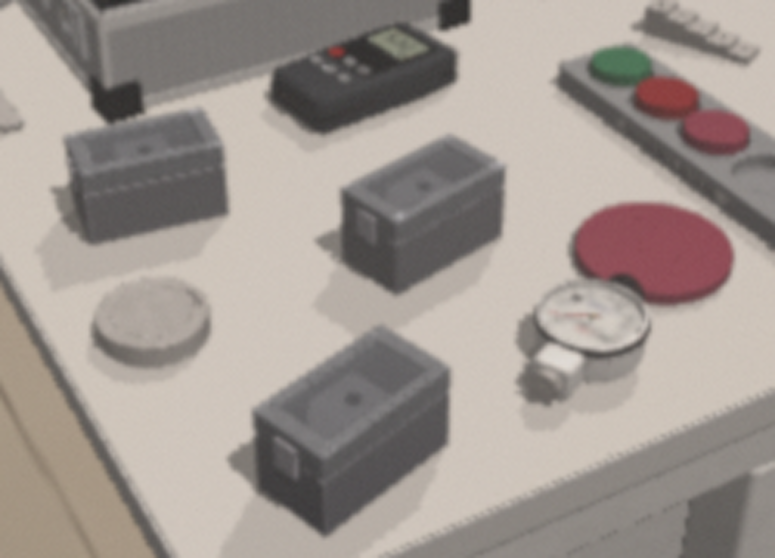

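```bash
python3 - <<'E'
from h import *
S=np.load("scene.npy",allow_pickle=True).item();D=np.load("side.npy",allow_pickle=True).item()
sc={"A":[(97,190),(229,212),(214,272),(75,248)],"B":[(362,120),(495,130),(492,182),(352,168)],"C":[(215,388),(345,462),(296,520),(167,445)]}
sd={"A":[(343,190),(450,136),(505,167),(398,220)],"B":[(254,410),(380,328),(449,372),(320,455)],"C":[(68,142),(206,112),(222,157),(80,170)]}
for nm,f,q,o in(("sc",S,sc,(220,120)),("si",D,sd,(170,140))):
  for k,v in q.items():
    P=onplane(f,np.array(v)/3.1+o,50)[:,:2]
    e=np.roll(P,-1,0)-P;L=np.linalg.norm(e,axis=1);i=0 if L[0]>L[1] else 1
    d=e[i]-e[i+2];print(nm,k,P.mean(0).round(1),L.round(0),np.degrees(np.arctan2(d[1],d[0])).round(1))
hsv=cv2.cvtColor(D["img"],cv2.COLOR_BGR2HSV)
print(hsv[221,385],hsv[170,384])
m=(((hsv[...,0]>155)|(hsv[...,0]<5))&(hsv[...,1]>80)).astype(np.uint8);m[:200]=0;m[240:]=0;m[:,:350]=0;m[:,410:]=0
c=np.argwhere(m);x=(c[:,1].min()+c[:,1].max())/2
print(c.min(0),c.max(0),onplane(D,[(x,(c[:,0].min()+c[:,0].max())/2)],9))
# bystanders
print(onplane(S,[np.array(p)/3.1+(220,120) for p in [(402,372),(197,122),(140,135),(275,130)]],14).round())
print(onplane(D,[np.array(p)/3.1+(170,140) for p in [(152,310),(592,315),(555,370),(450,50),(275,90),(330,125),(390,30)]],20).round())
E
```

```text
sc A [593.2 -69.3] [80. 48. 82. 48.] -165.9
sc B [ 477.5 -203.3] [82. 46. 84. 43.] -160.1
sc C [473.5  43.9] [81. 43. 78. 44.] 171.9
si A [596.3 -74.2] [82. 44. 79. 41.] 11.8
si B [ 477.8 -207.1] [81. 45. 79. 42.] 14.8
si C [474.3  34.7] [83. 51. 80. 32.] -13.1
[176 119 144] [  0 141 141]
[206 356] [236 405] [[ 700.33959811 -148.37394175    9.        ]]
[[ 433.  -66.   14.]
 [ 630. -196.   14.]
 [ 657. -169.   14.]
 [ 581. -213.   14.]]
[[ 432.  -72.   20.]
 [ 629. -188.   20.]
 [ 587. -214.   20.]
 [ 715.   89.   20.]
 [ 589.  100.   20.]
 [ 599.   44.   20.]
 [ 694.  134.   20.]]
```

```bash
python3 - <<'E'
from h import *
S=np.load("scene.npy",allow_pickle=True).item();D=np.load("side.npy",allow_pickle=True).item()
crop(S["img"],80,220,200,200,3,"pics/a1.png");crop(D["img"],140,60,200,130,3,"pics/a2.png")
a=cv2.imread("pics/a1.png")
E
```

```text
(no output)
```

View pics/a1.png

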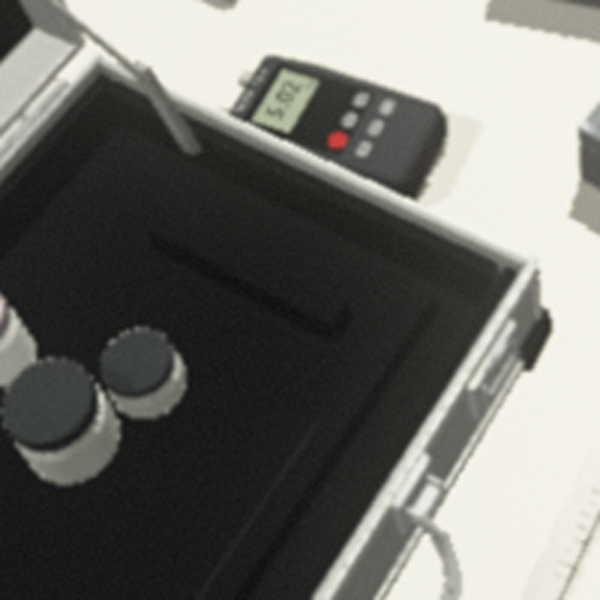

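View pics/a2.png

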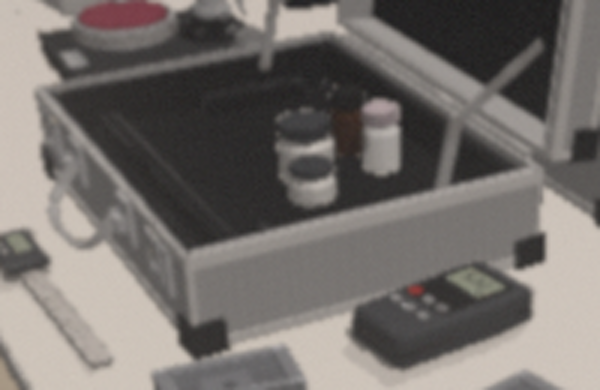

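```bash
cat >>h.py <<'E'
def tri(f,u,g,v):
    a=und(f,[u])[0];b=und(g,[v])[0]
    X=cv2.triangulatePoints(f["view"][:3],g["view"][:3],a.reshape(2,1),b.reshape(2,1));return (X[:3]/X[3]).ravel()
E
python3 - <<'E'
from h import *
S=np.load("scene.npy",allow_pickle=True).item();D=np.load("side.npy",allow_pickle=True).item()
print(tri(S,(258.3,308.3),D,(203.3,145)),tri(S,(112,235),D,(320,117)))
from scipy.spatial.transform import Rotation as R
o=robot.get_obs();M=R.from_quat(o["ee_rot"],scalar_first=True).as_matrix()
print(o["eef_pos"],M.round(3));print(M.T@(np.array([477.7,-205,150])-o["eef_pos"]))
E
```

```text
[493.95381705 152.52912359  73.62706105] [764.28681852 148.53842111  75.43805954]
[ 157.61690783 -552.75299066  213.55720166] [[ 0.962  0.274 -0.   ]
 [ 0.274 -0.962  0.001]
 [ 0.    -0.001 -1.   ]]
[ 403.16564081 -246.61247409   63.75421542]
```

Call:
servo_tool --pt "34 -21 0 0 0 0" --pt "34 -21 0 0 0 0" --pt "34 -21 0 0 0 0" --pt "34 -21 0 0 0 0" --pt "34 -21 0 0 0 0" --pt "34 -21 0 0 0 0" --pt "34 -21 0 0 0 0" --pt "34 -21 0 0 0 0" --jaw 0.8 --newtons 40

```text
clock: 1.05
eef_pos: [374.0, -315.5, 214.0]
ee_rot: [0.0, 0.99, 0.138, 0.0]
wrist_force: [0.9, -0.8, 0.1]
width: 73.4
```

```bash
cat >>h.py <<'E'
from scipy.spatial.transform import Rotation as R
def go(P,yaw=None):
    o=robot.get_obs();M=R.from_quat(o["ee_rot"],scalar_first=True).as_matrix()
    print("t",o["clock"],"tcp",o["eef_pos"].round(1),"yaw",np.degrees(np.arctan2(M[1,0],M[0,0])).round(2),"tilt z",M[:,2].round(3),"F",o["wrist_force"].round(1),"T",o["ft_torque"].round(3),"w",o["width"].round(1),"q",o["joint_pos"].round(2))
    d=M.T@(np.array(P)-o["eef_pos"]);print("delta tool",d.round(1))
    if yaw is not None:
        y=np.radians(yaw);T=np.array([[np.cos(y),np.sin(y),0],[np.sin(y),-np.cos(y),0],[0,0,-1]])
        print("rotvec",R.from_matrix(M.T@T).as_rotvec().round(3))
E
python3 -c "
from h import *
go([477.7,-205,130],16)"
```

```text
Traceback (most recent call last):
  File "h.py", line 21, in go
    print("t",o["clock"],"tcp",o["eef_pos"].round(1),"yaw",np.degrees(np.arctan2(M[1,0],M[0,0])).round(2),"tilt z",M[:,2].round(3),"F",o["wrist_force"].round(1),"T",o["ft_torque"].round(3),"w",o["width"].round(1),"q",o["joint_pos"].round(2))
                                                                                                                                                                                                 ^^^^^^^^^^^^^^^^
AttributeError: 'float' object has no attribute 'round'
```

```bash
sed -i 's/o\["width"\].round(1)/round(o["width"],1)/' h.py
python3 -c "
from h import *
go([477.7,-205,130],16)"
```

```text
t 1.05 tcp [ 374.  -315.5  214. ] yaw 15.91 tilt z [ 0. -0. -1.] F [ 0.9 -0.8  0.1] T [-0.041  0.036 -0.079] w 73.4 q [-0.72  0.18  1.75 -0.    1.21  0.57]
delta tool [130.  -77.8  84. ]
rotvec [ 0.    -0.    -0.002]
```

Call:
servo_tool --pt "26 -15.6 16 0 0 0" --pt "26 -15.6 16 0 0 0" --pt "26 -15.6 16 0 0 0" --pt "26 -15.6 16 0 0 0" --pt "26 -15.4 20 0 0 0" --pt "0 0 0 0 0 0" --pt "0 0 0 0 0 0" --pt "0 0 0 0 0 0"

```text
clock: 1.85
eef_pos: [476.8, -207.0, 130.5]
ee_rot: [0.0, 0.99, 0.138, 0.0]
wrist_force: [0.3, -0.1, 0.1]
width: 72.8
```

```bash
python3 -c "
from h import *
go([477.7,-205,8],16)
for n in('wrist','scene'):
    f=robot.grab_frame(n);cv2.imwrite('pics/b_%s.png'%n,f['img'])
f=robot.grab_frame('wrist')
"
```

```text
t 1.85 tcp [ 476.8 -207.   130.5] yaw 15.89 tilt z [ 0.001 -0.001 -1.   ] F [ 0.3 -0.1  0.1] T [-0.011  0.067 -0.003] w 72.8 q [-0.43  0.3   1.82 -0.    1.02  0.86]
delta tool [  1.4  -1.8 122.5]
rotvec [ 0.001 -0.    -0.002]
```

View pics/b_wrist.png

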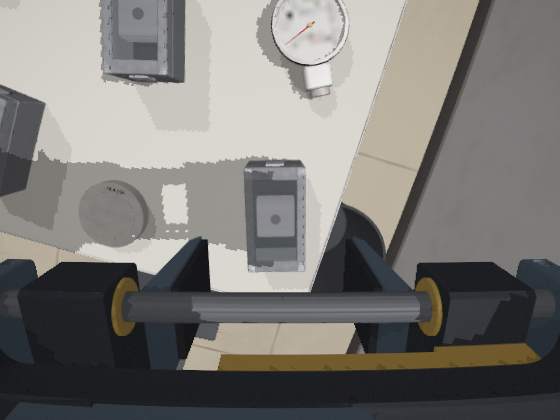

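View pics/b_scene.png

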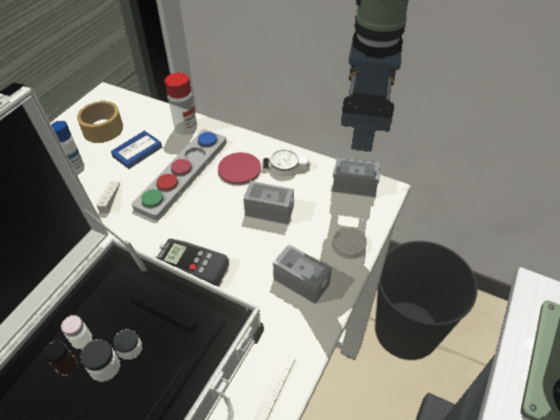

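```bash
python3 -c "
from h import *
f=robot.grab_frame('wrist')
crop(f['img'],200,140,140,150,4,'pics/bw.png')
P=onplane(f,[(246,168),(304,168),(304,270),(250,270)],50);print(P.round(1),P.mean(0))
"
```

```text
[[ 512.5 -174.6   50. ]
 [ 524.2 -215.7   50. ]
 [ 446.4 -239.7   50. ]
 [ 434.6 -198.1   50. ]] [ 479.42320915 -206.99885981   50.        ]
```

View pics/bw.png

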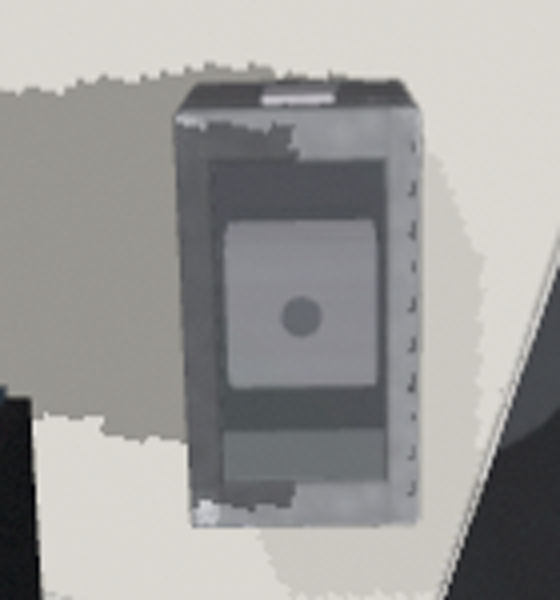

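Call:
servo_tool --pt "1 0 20 0 0 0" --pt "1 0 20 0 0 0" --pt "0 0 20 0 0 0" --pt "0 0 20 0 0 0" --pt "0 0 20 0 0 0" --pt "0 0 15 0 0 0" --pt "0 0 7 0 0 0" --pt "0 0 0 0 0 0"

```text
clock: 2.85
eef_pos: [478.2, -206.0, 7.5]
ee_rot: [-0.0, 0.99, 0.138, -0.001]
wrist_force: [-0.0, -0.3, 0.4]
width: 73.0
```

Call:
servo_tool --pt "0 0 0 0 0 0" --pt "0 0 0 0 0 0" --pt "0 0 0 0 0 0" --pt "0 0 0 0 0 0" --pt "0 0 0 0 0 0" --pt "0 0 0 0 0 0" --pt "0 0 0 0 0 0" --pt "0 0 0 0 0 0" --jaw 0.3 --newtons 40

```text
clock: 3.65
eef_pos: [479.1, -205.8, 8.6]
ee_rot: [0.0, 0.99, 0.138, 0.0]
wrist_force: [-1.0, 0.4, 5.3]
width: 46.0
```

```bash
python3 -c "
from h import *
go([477.7,-205,8],16)
f=robot.grab_frame('wrist');cv2.imwrite('pics/c_wrist.png',f['img'])
"
```

```text
t 3.65 tcp [ 479.1 -205.8    8.6] yaw 15.91 tilt z [ 0.001 -0.    -1.   ] F [-1.   0.4  5.3] T [ 0.319  0.098 -0.057] w 46.0 q [-0.43  0.46  1.95  0.    0.73  0.87]
delta tool [-1.1 -1.2  0.6]
rotvec [ 0.    -0.001 -0.002]
```

View pics/c_wrist.png

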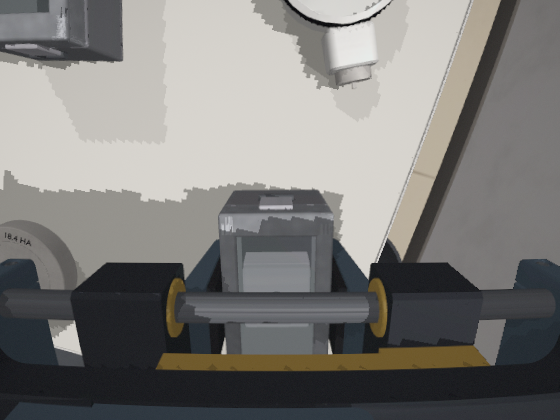

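Call:
servo_tool --pt "0 0 -15 0 0 0" --pt "0 0 -30 0 0 0" --pt "0 0 -35 0 0 0" --pt "0 0 -20 0 0 0" --pt "0 0 0 0 0.13 0" --pt "0 0 0 0 0.13 0" --pt "0 0 0 0 0.13 0" --pt "0 0 0 0 0.1 0"

```text
clock: 4.5
eef_pos: [477.2, -204.0, 106.7]
ee_rot: [-0.034, 0.963, 0.136, 0.229]
wrist_force: [1.0, 1.5, -4.8]
width: 46.0
```

Call:
servo_tool --pt "0 0 0 0 0 0" --pt "0 0 0 0 0 0" --pt "0 0 0 0 0 0" --pt "0 0 0 0 0 0" --pt "0 0 0 0 0 0" --pt "0 0 0 0 0 0" --pt "0 0 0 0 0 0" --pt "0 0 0 0 0 0"

```text
clock: 5.3
eef_pos: [479.0, -204.5, 107.7]
ee_rot: [-0.034, 0.963, 0.136, 0.228]
wrist_force: [-0.1, 0.3, -4.5]
width: 46.1
```

```bash
python3 -c "
from h import *
go([479.1,-205.8,8.6],16)
f=robot.grab_frame('wrist');cv2.imwrite('pics/d_wrist.png',f['img'])
f=robot.grab_frame('side');crop(f['img'],200,150,200,180,3,'pics/d_side.png')
"
```

```text
t 5.3 tcp [ 479.  -204.5  107.7] yaw 15.98 tilt z [ 0.431  0.128 -0.893] F [-0.1  0.3 -4.5] T [-0.17   0.551  0.017] w 46.1 q [-0.66  0.23  2.11  0.67  0.63  0.11]
delta tool [-44.8   1.6  88.3]
rotvec [-0.004 -0.466  0.001]
```

View pics/d_wrist.png

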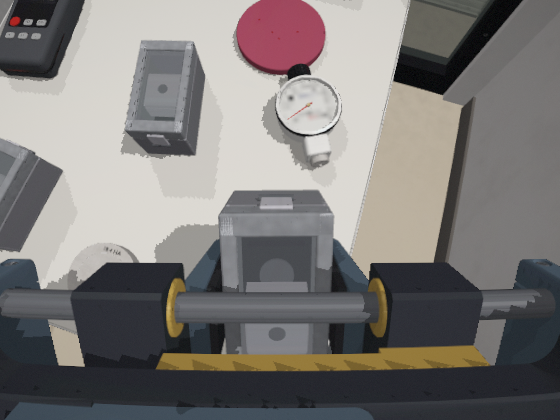

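View pics/d_side.png

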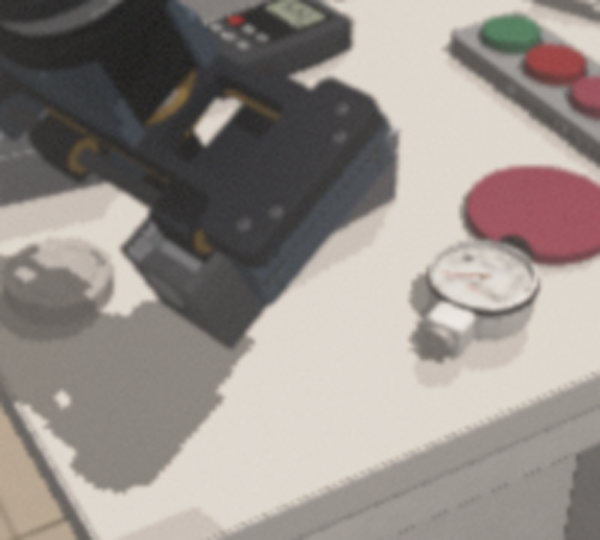

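Call:
servo_tool --pt "0 0 0 0 -0.07 0" --pt "0 0 0 0 -0.07 0" --pt "0 0 0 0 -0.07 0" --pt "0 0 0 0 -0.07 0" --pt "0 0 0 0 -0.07 0" --pt "0 0 0 0 -0.06 0" --pt "0 0 0 0 -0.056 0" --pt "0 0 0 0 0 0"

```text
clock: 6.2
eef_pos: [480.9, -204.2, 107.6]
ee_rot: [-0.002, 0.99, 0.14, 0.001]
wrist_force: [0.6, -0.2, -5.2]
width: 45.7
```

```bash
python3 -c "
from h import *
go([701,-143,138],16)
f=robot.grab_frame('wrist');cv2.imwrite('pics/e_wrist.png',f['img'])
for n in('scene','side'):
    f=np.load(n+'.npy',allow_pickle=True).item();hsv=cv2.cvtColor(f['img'],cv2.COLOR_BGR2HSV)
    m=(((hsv[...,0]>150)|(hsv[...,0]<8))&(hsv[...,1]>70)).astype(np.uint8)
    for c in cv2.findContours(m,0,1)[0]:
        if cv2.contourArea(c)>700:
            h=cv2.convexHull(c).reshape(-1,2);P=onplane(f,h,9)[:,:2].astype(np.float32);print(n,cv2.minEnclosingCircle(P))
"
```

```text
t 6.2 tcp [ 480.9 -204.2  107.6] yaw 16.14 tilt z [ 0.001  0.004 -1.   ] F [ 0.6 -0.2 -5.2] T [-0.021  0.11   0.012] w 45.7 q [-0.43  0.33  1.84  0.    0.97  0.86]
delta tool [228.5   2.3 -29.9]
rotvec [-0.003 -0.002  0.002]
scene ((702.13037109375, -139.40090942382812), 44.996517181396484)
side ((701.43798828125, -147.4033203125), 45.9414176940918)
side ((1054.888916015625, -80.9607162475586), 70.53742218017578)
```

View pics/e_wrist.png

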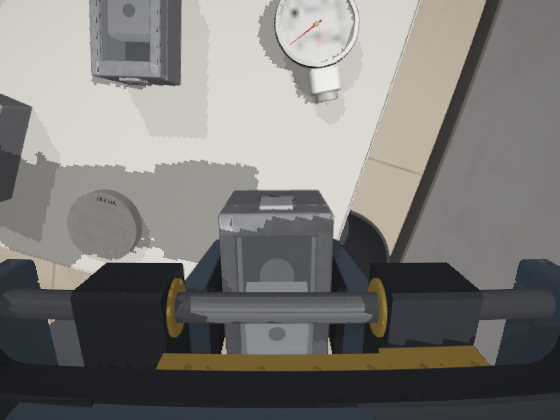

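The weight's far edge is at row 282, up from 250, and it stays there with the case level, so this case is the loose one. I'll carry it to the disc at (702,-143).

Call:
servo_tool --pt "3 0 -10 0 0 0" --pt "10 0 -15 0 0 0" --pt "16 0 -5 0 0 0" --pt "20 0 0 0 0 0" --pt "20 0 0 0 0 0" --pt "20 0 0 0 0 0" --pt "20 0 0 0 0 0" --pt "20 1 0 0 0 0"

```text
clock: 7.05
eef_pos: [603.5, -169.9, 138.5]
ee_rot: [-0.002, 0.99, 0.139, 0.0]
wrist_force: [0.8, 0.3, -4.9]
width: 45.8
```

Call:
servo_tool --pt "20 1 0 0 0 0" --pt "20 0 0 0 0 0" --pt "18 0 0 0 0 0" --pt "15 0 0 0 0 0" --pt "12 0 0 0 0 0" --pt "8 0 0 0 0 0" --pt "4 0 0 0 0 0" --pt "2 0 0 0 0 0"

```text
clock: 7.85
eef_pos: [698.5, -143.6, 137.7]
ee_rot: [-0.002, 0.99, 0.14, -0.0]
wrist_force: [0.5, -0.1, -4.8]
width: 46.0
```

Call:
servo_tool --pt "0 0 0 0 0 0" --pt "0 0 0 0 0 0" --pt "0 0 0 0 0 0" --pt "0 0 0 0 0 0" --pt "0 0 0 0 0 0" --pt "0 0 0 0 0 0" --pt "0 0 0 0 0 0" --pt "0 0 0 0 0 0"

```text
clock: 8.65
eef_pos: [698.6, -143.5, 137.7]
ee_rot: [-0.002, 0.99, 0.14, -0.0]
wrist_force: [0.2, -0.6, -4.4]
width: 45.7
```

```bash
python3 -c "
from h import *
go([702,-143,138],16)
f=robot.grab_frame('wrist');cv2.imwrite('pics/f_wrist.png',f['img'])
f=robot.grab_frame('scene');cv2.imwrite('pics/f_scene.png',f['img'])
f=robot.grab_frame('side');cv2.imwrite('pics/f_side.png',f['img'])
print(robot.get_obs()['dq'])
"
```

```text
t 8.65 tcp [ 698.6 -143.5  137.7] yaw 16.07 tilt z [-0.001  0.004 -1.   ] F [ 0.2 -0.6 -4.4] T [ 0.03   0.014 -0.008] w 45.7 q [-0.22  0.59  1.32  0.    1.24  1.07]
delta tool [ 3.4  0.5 -0.3]
rotvec [-0.004 -0.     0.001]
[ 0.00099599  0.00118885  0.0005518  -0.00046571 -0.00080484  0.00209438]
```

View pics/f_wrist.png

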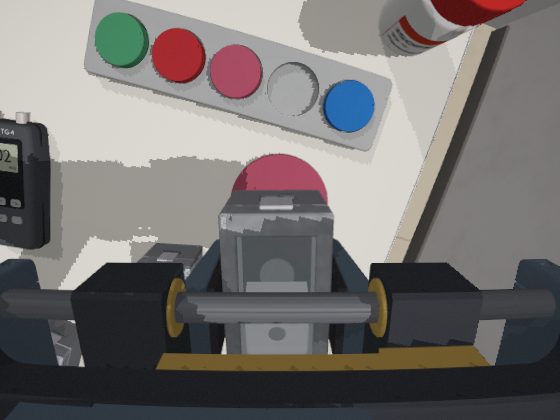

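View pics/f_scene.png

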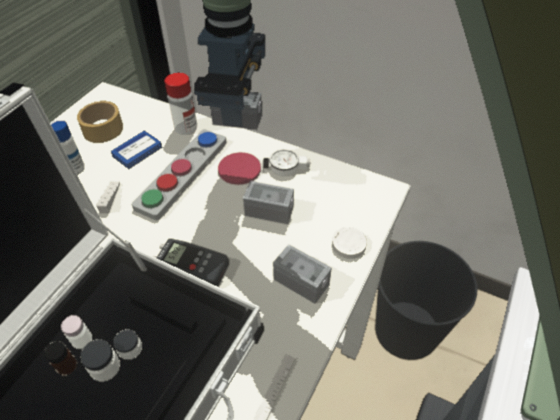

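View pics/f_side.png

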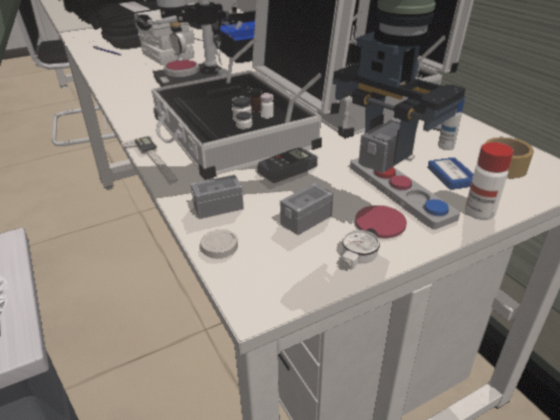

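```bash
python3 -c "
from workcell import robot
print(robot.hand_in())"
```

```text
the job is handed in; nothing more can be done
None
```

The first case I picked up, the one at about (479, -206) nearest the table corner, was the one that rattles. I handed the job in after about 9 s with that case held level over the disc.

**Finding it:** I lifted the case about 10 cm and tipped it roughly 27° end-down. The weight in its window slid to the lower end, about 15 mm in the wrist view. It stayed there when I levelled the case and through the carry. I never touched the other two cases.

**Last checks:**
- **Position:** the gripper was at (698.6, -143.5, 137.7) mm. The disc centre measured about (702, -143), so the case is roughly 4 mm off. The case centre is about 154 mm above the table.
- **Hold:** the tool was upright to within about 0.004 rad and the arm was still. The case was held at a 46 mm opening, with the grip set to 40 N.
- **Weight:** still at its end in the last wrist picture.
- **Other things:** the other two cases, the steel disc and both gauges look unmoved in the scene and side pictures.

**One disagreement:** the scene and side cameras differ by about 8 mm on the disc's y position (-139 against -147). I used the average, and the difference is well inside the 40 mm tolerance.

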